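# Load the reagent cartridges into the feed magazine and shut its gate

## Task

Load the blue feed magazine: slide in first the green-capped cartridge, then the red-capped one, each nose (silver stub) first with its cap towards the mouth, pushing the cartridges already inside deeper until the column sits against the closed end and the red cap is flush with the mouth. Then swing the orange gate fully shut over the mouth. Leave the black-capped spent cartridge and everything else on the bench where they are.

Things in the scene. Friction and masses are not known exactly. Their poses are not given: they have to be found in the camera images.
- magazine: fixed cartridge magazine, a closed-end tube lying on the table. Origin on the table top, centrally under the tube's mouth; x = feeding direction, from the mouth to the closed end; z up. Tube x = 0 to 223 mm, inside 40 wide, 46 high; blue walls 6 mm, clear roof, top 66 mm above the table. Grey base plate 84 wide, 14 high, x = -150 to 270 mm. Holds three 75 mm cartridges in a row, the last then sticking out 2 mm
- mouth (a point): centre of the tube's mouth at floor height, 14 mm above the table; axes as the magazine's
- channel (a point): floor centre of the loading channel, 75 mm before the mouth; axes as the magazine's. The channel is open on top, runs 150 mm from its open outer end to the mouth on the same floor (14 mm above the table), side walls 10 mm high, 46 mm apart, narrowing to 40 mm over the last 35 mm. A cartridge can be laid in from above and pushed from behind
- gate (a joint): angle of the orange gate about its vertical hinge, rad: 0 = shut across the mouth (a stop), growing as it swings out over the loading side and round to the magazine's side, at most 3.0. At angle q the gate points from its hinge along (-sin q, cos q) in the magazine's x, y. Light friction (0.03 N m), no spring: stays where left. Starts wide open, 2.5 to 2.9
- gate_hinge (a point): point on the gate's hinge axis, half-way up the gate: in the magazine's frame x = -6, y = -30, z = 46 mm. The gate is a plate 4 mm thick, reaching from the hinge to 54 mm out, 27 to 65 mm above the table (it passes over the channel's low walls). A thin steel pin stands on the hinge axis
- gate_tip (a point): middle of the gate's free edge, 54 mm from the hinge
- green_center (a point): centre (half-way up) of the green-capped cartridge: a white box-shaped reagent cartridge 75 mm long, 36 mm wide, 42 mm tall, 90 g (may vary), lying flat; own x axis points along its length to the nose (a smaller silver stub 6 mm long, 26 mm wide, 34 mm tall, counted in the 75 mm), z up. The cap is the last 16 mm at the -x end
- green_cap (a point): centre of the green cap's flat end face, 37.5 mm behind that cartridge's centre
- red_center (a point): centre (half-way up) of the red-capped cartridge, same shape, size and axes as the green one
- red_cap (a point): centre of the red cartridge's flat cap end face, 37.5 mm behind its centre
- loaded_center (a point): centre of the yellow-capped cartridge of the same kind that already lies in the tube, nose towards the closed end, its cap 2 to 50 mm inside the mouth; slides freely
- spent_center (a point): centre of a spent, black-capped cartridge of the same kind lying near the other two: leave alone
- pipette: blue and white hand pipette lying on the table, about 220 mm long, 32 mm tall; origin under it: leave alone
- dishes: stack of four clear dishes, 90 mm across, 56 mm tall; origin under its centre: leave alone
- beaker: glass beaker, 72 mm across, 90 mm tall; origin under its centre: leave alone
- screw_cap: loose red screw cap standing on the table, 30 mm across, 22 mm tall; origin under its centre: leave alone
There are look-alikes about, which are no part of the job. What is shaped like the part that bears green_center but pink is not meant.

How it is judged:
On the way, in this order (a step that is already met when the one before it is completed fails the run):
1. the green cartridge lies wholly inside the tube, nose first (x of green_cap in the frame of magazine between -0.006 and 0.078 m and x of green_center in the frame of magazine between 0.028 and 0.118 m and y of green_center in the frame of magazine between -0.006 and 0.006 m and z of green_center in the frame of magazine between 0.028 and 0.044 m), for 0.2 s.
2. the red cartridge lies behind it, its cap flush with the mouth (within 6 mm) (x of red_cap in the frame of magazine between -0.006 and 0.004 m and x of red_center in the frame of magazine between 0.028 and 0.044 m and y of red_center in the frame of magazine between -0.006 and 0.006 m and z of red_center in the frame of magazine between 0.028 and 0.044 m and x of green_cap in the frame of magazine between 0.067 and 0.079 m and x of green_center in the frame of magazine between 0.101 and 0.119 m and y of green_center in the frame of magazine between -0.006 and 0.006 m and z of green_center in the frame of magazine between 0.028 and 0.044 m), for 0.2 s.
3. the gate is shut over the mouth (value of joint gate below 0.1 rad), for 0.2 s.
At the end, for the whole second after the job is handed in: Yellow, green, red in this order in the tube, on its axis within 6 mm, caps to the mouth: yellow centre at least 178 mm in, green cap face 67 to 79 mm in, red cap face at most 6 mm out or 4 mm in. Gate shut (under 0.1 rad) and still; spent cartridge within 30 mm of its start (all of step 2 and x of loaded_center in the frame of magazine above 0.178 m and value of joint gate below 0.1 rad and velocity of joint gate between -0.05 and 0.05 rad/s and distance of spent_center from where it was at the start of the episode below 0.03 m); the robot touches nothing.
It fails at once if a bystander (pipette, dishes, beaker, screw cap) is moved by more than 40 mm (distance of any of pipette, dishes, beaker, screw_cap from where it was at the start of the episode above 0.04 m).
It fails at once if the spent cartridge is moved by more than 30 mm (distance of spent_center from where it was at the start of the episode above 0.03 m).
It also fails if it takes over 72 s, if anything falls off the work surface, if the arm or the gripper's body presses on something with over 40 N, if the wrist force passes 120 N, or if a joint passes its speed limit or range.

## Robot

A 6-joint arm with a two-finger parallel gripper is mounted at the origin on the work surface. World frame = base frame: x ahead of the robot, y to its left, z up, the work surface at z = 0. Lengths are in m, angles in rad, forces in N, time in s.
With the tool pointing down it reaches from about 0.35 to 0.8 m from the base axis. Payload 7.3 kg.
Tool frame: the origin (TCP) lies between the finger pads; the fingertips stand 25 mm ahead of it and the grasp point (between the pads) lies 6 mm ahead of it (r.tip_extent is the distance from the TCP to the fingertips, in m); z points along the fingers, y is the direction in which the jaws open and shut (so a half turn about z gives the same grasp; the last joint's range is limited). The gripper opens to 85 mm and grips with 20 to 120 N. Pads are 22 mm wide; open, the fingers measure 114 mm over their backs; the gripper's body (76 mm by 85 mm) begins 54 mm behind the grasp point. The pads swing forward as they close: fully open they stand 13 mm farther back than shut.
Start: joints at [-1.255, 0.342, 1.524, -0, 1.275, -0.146], TCP at [0.234, -0.47, 0.256] pointing down, gripper open.
Joint ranges: [-2.53, 2.53], [-0.77, 2.02], [0.04, 2.7], [-1, 4.14], [0.28, 2.66], [-3.11, 3.11]. Speed limits (rad/s): [2.57, 2.57, 3.14, 3.14, 3.14, 3.14].

## Interface

Orientations are given as a unit quaternion [x, y, z, w].
In Python, from workcell import r, command_gripper, optics gives the robot as it stands. The module is installed in compiled form; this text tells all that it offers. Calls block until the motion is done:
- r.reach(position, orientation): joint-space move of the TCP to a pose.
- r.move_straight(position, orientation=None, speed=0.15, max_force=None): straight line of the TCP; orientation=None keeps the orientation; speed is the mean speed in m/s. With max_force (N) it stops when the force on the tool has changed by that much, and returns True; else False.
- r.movej(angles): joint-space move.
- command_gripper(opening, force=None): finger opening in m; force is the grip in N (None keeps the last); returns when the fingers have stopped.
- r.hold(seconds).
- r.solve_ik(position, orientation): joint angles nearest the present ones, or None.
- r.read_state(): the state.
- optics.get_image(name): name is "side" or "top" or "wrist"; returns (picture, depth): 480x640x3 uint8, red, green, blue; 480x640 float32, m along the optical axis (not along the pixel's ray), 0 where there is no reading.
- optics.camera_model(name): a dict with "K" (3x3 intrinsics, pixels), "R" (3x3) and "t" (3): a world point X has camera coordinates R X + t; the wrist camera has in their place "tool_from_camera" (4x4, takes a point from camera to tool coordinates, whose origin is the TCP and whose axes are the flange's). Camera axes: x right, y down, z forward; pixel columns grow to the right and rows downward; lengths in m; the calibration is good to about 2 mm. A picture is of the moment at which its call begins: read the wrist's pose just before it. camera_model takes no time and is no camera call.
A pose or a line that the arm cannot do raises r.PlanningError and nothing moves.
- r.finish_job(): hands the job in, once; it reports no verdict.
The state is a dict: "time_s": time; "joint_positions": joint angles; "dq": joint speeds; "tau": joint torques, N m; "eef_pos": TCP position; "eef_rot": TCP orientation; "contact_force": force on the tool from outside, world axes, zero at the start; "torque": the same for the moment, N m; "grip_width": finger opening in m.
Only numpy, scipy, OpenCV 4.12 (cv2) and the standard library are available. Lean on these libraries where they do the work, as an engineer would, in place of code of your own. Each camera call takes 0.05 s, during which the arm holds its last target.

## Working session

There is one attempt and no reset: what is moved stays moved. The work goes in short steps, each a Python script; the robot and the scene stay as the last script left them, time stands still between calls to the robot, and variables do not carry over. Pictures are saved under pics/ and viewed, and the job is handed in when it is done.

```bash
mkdir -p pics; ls; python3 - <<'E'
from workcell import r, command_gripper, optics
import cv2, numpy as np, pickle
s=r.read_state(); print({k:np.round(v,3) for k,v in s.items()}, r.tip_extent)
for n in ("side","top","wrist"):
    im,d=optics.get_image(n); cv2.imwrite(f"pics/{n}0.png",im[:,:,::-1]); np.savez(f"pics/{n}0.npz",im=im,d=d)
    m=optics.camera_model(n); print(n,{k:np.round(v,4).tolist() for k,v in m.items()})
E
```

```text
pics
{'time_s': np.float64(0.0), 'joint_positions': array([-1.255,  0.343,  1.525, -0.   ,  1.275, -0.146]), 'dq': array([ 0.002,  0.002, -0.001, -0.001,  0.   , -0.   ]), 'tau': array([ 1.0000e-03, -4.3367e+01, -2.4602e+01, -0.0000e+00,  8.0000e-03,
       -0.0000e+00]), 'eef_pos': array([ 0.234, -0.47 ,  0.256]), 'eef_rot': array([ 0.973,  0.229, -0.   , -0.001]), 'contact_force': array([-0.297, -0.017, -1.08 ]), 'torque': array([-0.008,  0.053,  0.025]), 'grip_width': np.float64(0.086)} 0.025
side {'K': [[446.238, 0.0, 316.5207], [0.0, 446.238, 241.0814], [0.0, 0.0, 1.0]], 'R': [[0.9043, -0.4266, -0.0167], [-0.2869, -0.5784, -0.7636], [0.3162, 0.6953, -0.6454]], 't': [-0.5285, 0.1639, 0.9798]}
top {'K': [[470.6638, 0.0, 315.5407], [0.0, 470.6638, 240.5972], [0.0, 0.0, 1.0]], 'R': [[-0.0133, -0.9998, 0.0134], [-0.9812, 0.0104, -0.1928], [0.1927, -0.0157, -0.9811]], 't': [-0.0922, 0.5572, 1.1072]}
wrist {'K': [[413.6915, 0.0, 317.6517], [0.0, 413.6915, 232.5555], [0.0, 0.0, 1.0]], 'tool_from_camera': [[0.0002, -0.9557, -0.2945, 0.0764], [1.0, 0.0001, 0.0003, -0.0002], [-0.0003, -0.2945, 0.9557, -0.117], [0.0, 0.0, 0.0, 1.0]]}
```

View pics/top0.png

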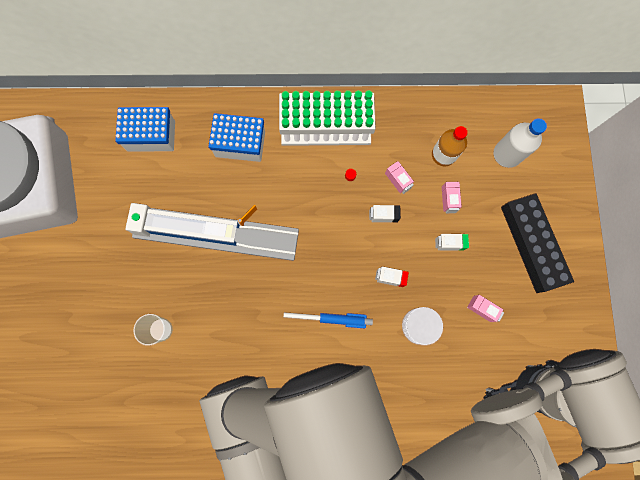

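View pics/side0.png

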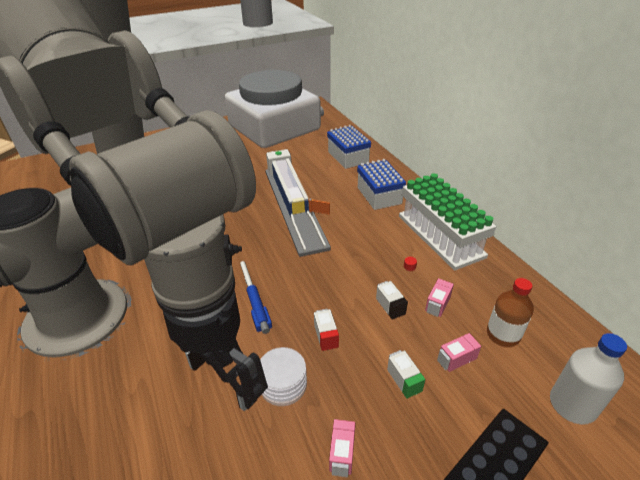

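Candidates in the top image: green-capped (453,241), red-capped (393,276), black-capped spent (386,213), and pink look-alikes at (400,177), (452,196) and (487,308). There is also a red screw cap at (350,175). I choose the white box with the green cap at (453,241) and the white box with the red cap at (393,276), and check both in close crops.

```bash
cat > h.py <<'E'
import numpy as np, cv2
from workcell import r, command_gripper, optics
def world(n,u,v,z=None,d=None,pose=None):
    m=optics.camera_model(n);K=m["K"]
    ray=np.linalg.inv(K)@np.array([u,v,1.0])
    if n=="wrist":
        T=pose@np.array(m["tool_from_camera"]);R=T[:3,:3];c=T[:3,3]
    else:
        R=np.array(m["R"]).T;c=-R@np.array(m["t"])
    w=R@ray
    s=d if z is None else (z-c[2])/w[2]
    return c+s*w
def proj(n,X,pose=None):
    m=optics.camera_model(n)
    if n=="wrist":
        T=np.linalg.inv(pose@np.array(m["tool_from_camera"]));p=T[:3,:3]@X+T[:3,3]
    else: p=np.array(m["R"])@X+m["t"]
    q=np.array(m["K"])@p; return q[:2]/q[2]
E
python3 - <<'E'
import numpy as np,cv2
im=np.load("pics/top0.npz")["im"][:,:,::-1]
a=cv2.resize(im[150:300,350:500],(600,600),interpolation=cv2.INTER_CUBIC)
cv2.imwrite("pics/c1.png",a)
a=cv2.resize(im[190:270,115:315],(800,320),interpolation=cv2.INTER_CUBIC)
cv2.imwrite("pics/c2.png",a)
E
```

```text
(no output)
```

View pics/c1.png

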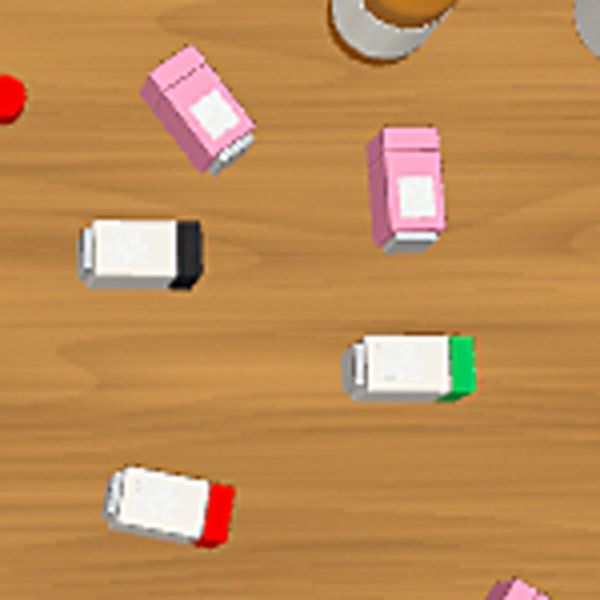

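View pics/c2.png

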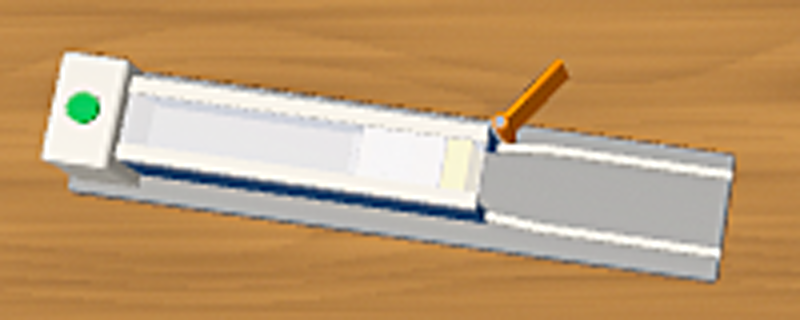

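The crop confirms both cartridges are white boxes, green cap at (453,241) and red cap at (393,276), with silver noses to the left. The yellow cap is visible just inside the tube's mouth and the gate is open. Next: coarse positions.

```bash
python3 - <<'E'
from h import *
c1=lambda u,v:(350+(u+.5)/4-.5,150+(v+.5)/4-.5)
c2=lambda u,v:(115+(u+.5)/4-.5,190+(v+.5)/4-.5)
def P(px,z): return world("top",*px,z=z)
for n,nose,cap in (("green",(365,365),(475,363)),("red",(121,497),(232,515))):
    a=P(c1(*nose),.042);b=P(c1(*cap),.042);d=a-b
    print(n,a.round(4),b.round(4),"len",np.linalg.norm(d).round(4),"yaw",np.arctan2(d[1],d[0]).round(4), "centre",(b+d/np.linalg.norm(d)*.0375).round(4))
o=P(c2(725.5,213),.024);m=P(c2(492,181),.024);d=m-o
print(o,m,np.linalg.norm(d),np.arctan2(d[1],d[0]))
print("spent",P(c1(127,255),.042))
E
```

```text
green [ 0.5545 -0.4131  0.042 ] [ 0.555  -0.4824  0.042 ] len 0.0693 yaw 1.5786 centre [ 0.5547 -0.4449  0.042 ]
red [ 0.4732 -0.2566  0.042 ] [ 0.4612 -0.3247  0.042 ] len 0.0691 yaw 1.3972 centre [ 0.4677 -0.2878  0.042 ]
[ 0.55672129 -0.04975558  0.024     ] [0.57896281 0.09810517 0.024     ] 0.14952420244991302 1.4214935980379173
spent [ 0.62696252 -0.26655393  0.042     ]
```

```bash
cat >> h.py <<'E'
from scipy.spatial.transform import Rotation as Ro
def quat(a):
    c,s=np.cos(a),np.sin(a)
    return Ro.from_matrix(np.array([[c,s,0],[s,-c,0],[0,0,-1]])).as_quat()
def tpose():
    s=r.read_state();T=np.eye(4);T[:3,:3]=Ro.from_quat(s["eef_rot"]).as_matrix();T[:3,3]=s["eef_pos"];return T
def snap(n,f):
    p=tpose();im,d=optics.get_image(n);cv2.imwrite(f"pics/{f}.png",im[:,:,::-1]);np.savez(f"pics/{f}.npz",im=im,d=d,p=p)
    return im,d,p
E
python3 - <<'E'
from h import *
for a in (1.5786,1.5786-np.pi):
  for p in ([.5547,-.4449,.2],[.57,0.02,.1],[.468,-.288,.2],[.58,.09,.08]):
    print(a,p,r.solve_ik(p,quat(a)))
a=1.5786-np.pi
r.reach([.5547,-.4449,.22],quat(a))
im,d,p=snap("wrist","w1"); print(r.read_state()["time_s"])
E
```

```text
1.5786 [0.5547, -0.4449, 0.2] [-7.83643546e-01  7.37529843e-01  1.00054674e+00 -4.44089210e-16
  1.40351607e+00 -7.91447219e-01]
1.5786 [0.57, 0.02, 0.1] [-9.92831868e-02  5.87898773e-01  1.59303426e+00 -4.44089210e-16
  9.60659621e-01 -1.07086860e-01]
1.5786 [0.468, -0.288, 0.2] [-6.91138231e-01  4.36649683e-01  1.54156024e+00 -4.44089210e-16
  1.16338273e+00 -6.98941904e-01]
1.5786 [0.58, 0.09, 0.08] [ 2.34079036e-02  6.39384502e-01  1.55924539e+00 -4.44089210e-16
  9.42962766e-01  1.56042304e-02]
-1.5629926535897931 [0.5547, -0.4449, 0.2] [-7.83643546e-01  7.37529843e-01  1.00054674e+00 -4.44089210e-16
  1.40351607e+00  2.35014543e+00]
-1.5629926535897931 [0.57, 0.02, 0.1] [-9.92831868e-02  5.87898773e-01  1.59303426e+00 -4.44089210e-16
  9.60659621e-01  3.03450579e+00]
-1.5629926535897931 [0.468, -0.288, 0.2] [-6.91138231e-01  4.36649683e-01  1.54156024e+00 -4.44089210e-16
  1.16338273e+00  2.44265075e+00]
-1.5629926535897931 [0.58, 0.09, 0.08] None
2.3333
```

View pics/w1.png

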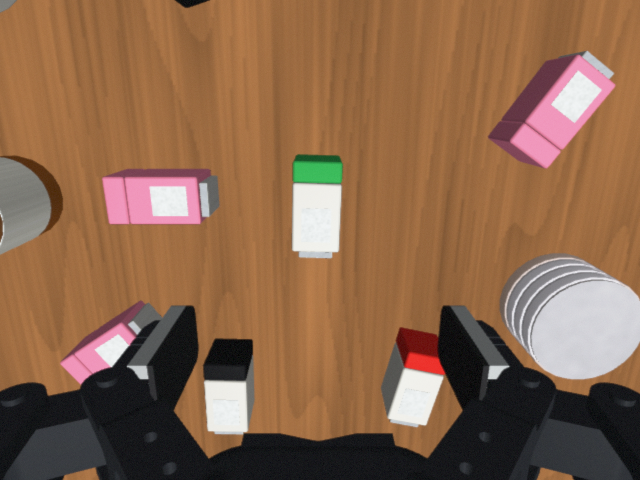

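```bash
python3 - <<'E'
import numpy as np,cv2
im=np.load("pics/w1.npz")["im"][:,:,::-1]
cv2.imwrite("pics/c3.png",cv2.resize(im[145:270,270:365],(456,600),interpolation=cv2.INTER_CUBIC))
E
```

```text
(no output)
```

View pics/c3.png

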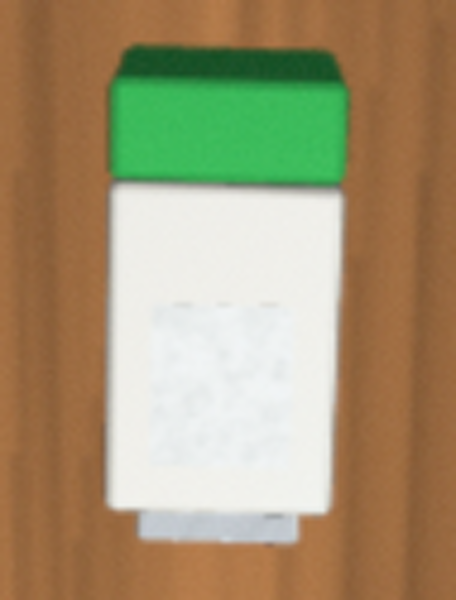

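```bash
python3 - <<'E'
from h import *
p=np.load("pics/w1.npz")["p"]
f=lambda u,v:world("wrist",270+(u+.5)/4.8-.5,145+(v+.5)/4.8-.5,z=.042,pose=p)
A,B,C,D=f(111,80),f(348,82),f(106,509),f(330,513)
b=(A+B)/2;n=(C+D)/2;d=n-b
c=b+d/np.linalg.norm(d)*.0375
yaw=np.arctan2(d[1],d[0]);w=np.arctan2(*(A-B)[1::-1])
print("len",np.linalg.norm(d),"w",np.linalg.norm(A-B),np.linalg.norm(C-D),"yaw",yaw,w,"c",c)
np.save("green.npy",[*c[:2],yaw])
r.reach([c[0],c[1],.14],quat(yaw))
command_gripper(.065,30)
r.move_straight([c[0],c[1],.038],speed=.12)
command_gripper(.0,30)
s=r.read_state();print(s["grip_width"],s["time_s"],s["eef_pos"],s["contact_force"])
r.move_straight([c[0],c[1],.13],speed=.15)
s=r.read_state();print(s["grip_width"],s["time_s"],s["contact_force"])
im,d,p=snap("side","s1")
E
```

```text
len 0.06741551758776648 w 0.03500859551209939 0.03533066067022139 yaw 1.551666714087561 -0.0004458019988692674 c [ 0.55653923 -0.44406339  0.042     ]
0.035678432189172424 6.6667 [ 0.5568873  -0.44444375  0.03910006] [-0.07741737 -0.43783205  5.02457958]
0.035614665717707356 7.4333 [-0.41713422  0.10446126 -2.20790148]
```

View pics/s1.png

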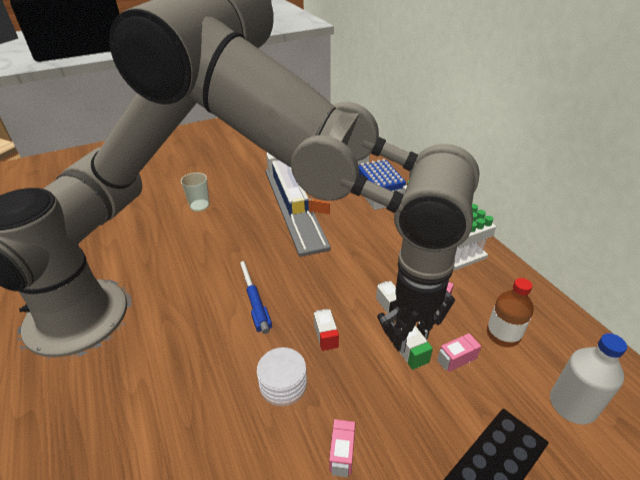

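Green is held and lifted (side image, (415,350)). Now carry it over the channel and look at the magazine with the wrist camera.

```bash
python3 - <<'E'
from h import *
a=1.4215
r.reach([.563,-.01,.22],quat(a))
im,d,p=snap("wrist","w2"); snap("top","t2"); print(r.read_state()["time_s"])
E
```

```text
9.2083
```

View pics/w2.png

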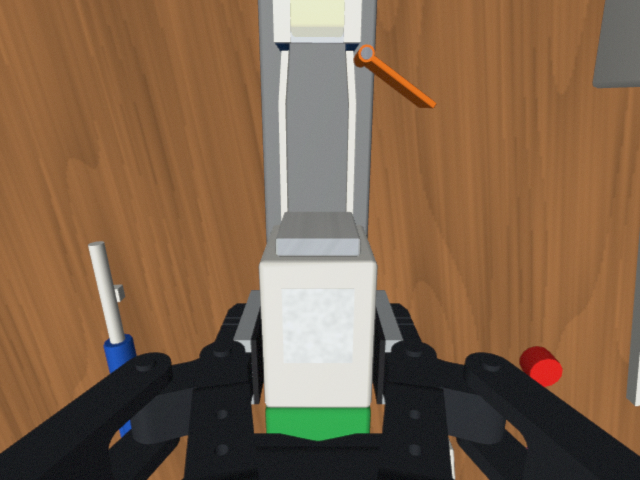

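```bash
python3 - <<'E'
import numpy as np,cv2
im=np.load("pics/w2.npz")["im"][:,:,::-1]
cv2.imwrite("pics/c4.png",cv2.resize(im[0:220,240:450],(572,600),interpolation=cv2.INTER_CUBIC))
E
```

```text
(no output)
```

View pics/c4.png

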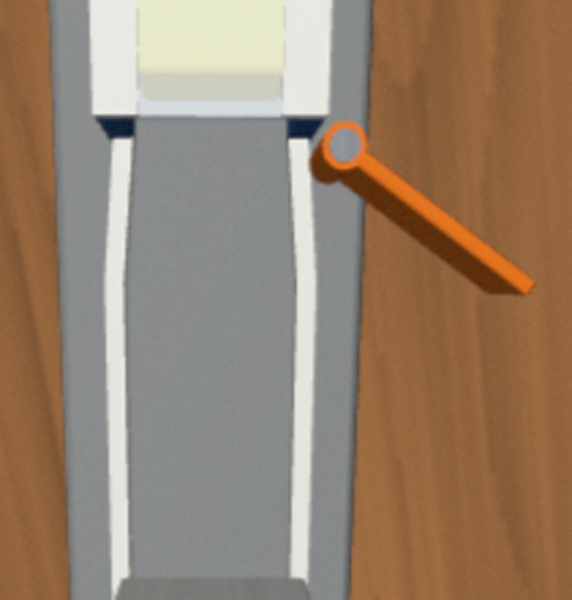

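```bash
python3 - <<'E'
from h import *
p=np.load("pics/w2.npz")["p"]
f=lambda u,v,z:world("wrist",240+(u+.5)/2.724-.5,(v+.5)/2.727-.5,z=z,pose=p)
a=(f(128,575,.024)+f(291,575,.024))/2; b=(f(124,290,.024)+f(298,290,.024))/2
L,R=f(94,115,.066),f(329,115,.066); m=(L+R)/2
bl=[(f(u,v,.014)) for u,v in ((70,500),(352,500),(56,150),(367,150))]
print("chan",a,b,"mouth",m,"width",np.linalg.norm(L-R), "chw",np.linalg.norm(f(128,575,.024)-f(291,575,.024)))
b1=(bl[0]+bl[1])/2;b2=(bl[2]+bl[3])/2;print("base",b1,b2,[np.linalg.norm(bl[0]-bl[1]),np.linalg.norm(bl[2]-bl[3])])
for q,n in ((m-a,"ma"),(m-b1,"mb1"),(b2-b1,"b")): print(n,np.arctan2(q[1],q[0]))
t=R-L; print("lat yaw",np.arctan2(-t[0]*-1,-t[1]*-1), np.arctan2(t[1],t[0])+np.pi/2)
h=f(345,145,.066);g=f(530,287,.065);print("hinge",h,"tip",g,np.linalg.norm(g-h))
yaw=1.4215
for X in (h,g,m):
    d=(X-m)[:2];print("mag",d@[np.cos(yaw),np.sin(yaw)],d@[-np.sin(yaw),np.cos(yaw)])
print(p[:3,3],np.arctan2(p[1,0],p[0,0]))
E
```

```text
chan [ 0.56296609 -0.01350887  0.024     ] [0.5750538  0.06333739 0.024     ] mouth [0.58073455 0.09980445 0.066     ] width 0.0517228064890701 chw 0.04657575097237799
base [0.56634789 0.00598665 0.014     ] [0.580478   0.09827626 0.014     ] [np.float64(0.08150925785340049), np.float64(0.08228828821881835)]
ma 1.4152547669359854
mb1 1.4186348123387387
b 1.4188699158803704
lat yaw 1.7209079934700913 1.420684660119702
hinge [0.60908578 0.08936042 0.066     ] tip [0.64788403 0.05309976 0.065     ] 0.05311440246730736
mag -0.006110816162496115 -0.029589325498852324
mag -0.036197175472989125 -0.07334947555457101
mag 0.0 0.0
[ 0.56325859 -0.010947    0.21972163] 1.4204833691167094
```

```bash
cat >> h.py <<'E'
YAW=1.419; M0=np.array([.5807,.0998])
def mag(x,y,z): # magazine frame -> world
    c,s=np.cos(YAW),np.sin(YAW); return [M0[0]+c*x-s*y,M0[1]+s*x+c*y,z]
def inmag(X):
    d=np.array(X)[:2]-M0;c,s=np.cos(YAW),np.sin(YAW);return np.array([c*d[0]+s*d[1],-s*d[0]+c*d[1]])
E
python3 - <<'E'
from h import *
q=quat(YAW)
r.move_straight(mag(-88,0,0) and mag(-.088,0,.08),q,speed=.2)
print(r.move_straight(mag(-.088,0,.053),q,speed=.06,max_force=12))
s=r.read_state();print(s["eef_pos"],inmag(s["eef_pos"]),s["contact_force"])
command_gripper(.050)
r.move_straight(mag(-.088,0,.13),q,speed=.2)
snap("wrist","w3");snap("top","t3");print(r.read_state()["time_s"])
E
```

```text
True
[0.56692091 0.01278446 0.0528254 ] [-0.08809855  0.00046268] [-0.08358974  0.77515639  4.51749113]
11.4667
```

View pics/w3.png

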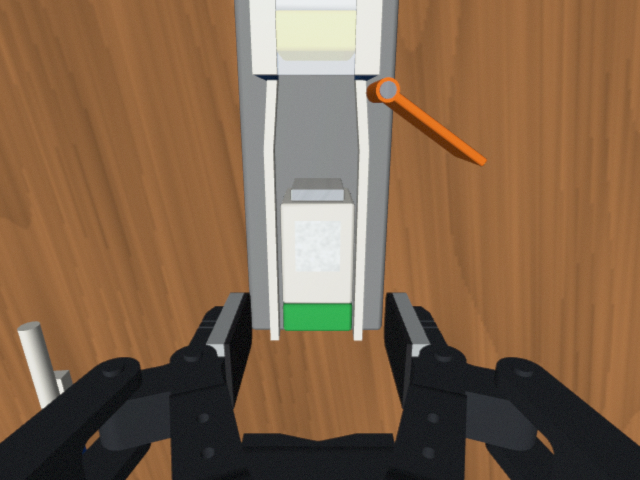

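Green lies straight in the channel ((317,265), cap towards the open end). Next: push it in.

```bash
python3 - <<'E'
from h import *
q=quat(YAW)
r.move_straight(mag(-.162,0,.13),q,speed=.25)
command_gripper(0.)
r.move_straight(mag(-.162,0,.055),q,speed=.2)
print(r.move_straight(mag(-.0145,0,.055),q,speed=.07,max_force=20))
s=r.read_state();print(inmag(s["eef_pos"]),s["eef_pos"][2],s["contact_force"],s["time_s"])
snap("wrist","w4")
E
```

```text
False
[-1.45773323e-02  2.16564659e-05] 0.05489370047314673 [ 0.69112576 -1.90393361  1.49336368] 15.2333
```

View pics/w4.png

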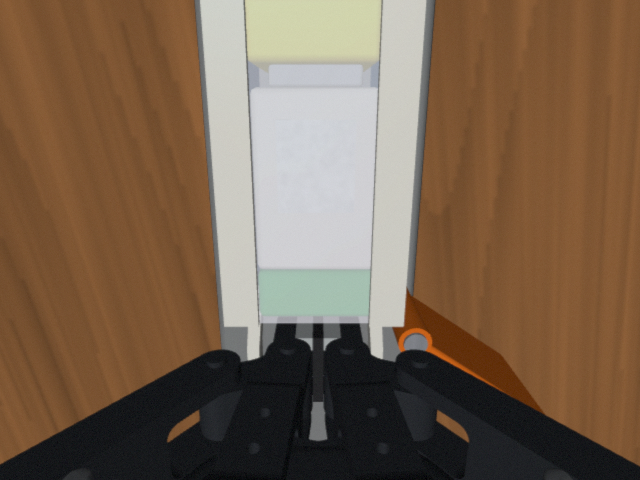

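```bash
python3 - <<'E'
from h import *
p=np.load("pics/w4.npz")["p"]
for u,v,z in ((315,316,.056),(232,326,.066),(400,326,.066),(312,268,.056)): print(inmag(world("wrist",u,v,z=z,pose=p)))
E
```

```text
[-1.61391214e-03 -1.71933650e-05]
[0.00061885 0.02382212]
[ 0.00060274 -0.02456241]
[0.0145187  0.00085257]
```

Green's cap sits about 1.6 mm outside the mouth plane, with yellow pushed ahead of it. One more mm, a short hold, then back out to fetch red.

```bash
python3 - <<'E'
from h import *
q=quat(YAW)
print(r.move_straight(mag(-.0133,0,.055),q,speed=.03,max_force=15)); r.hold(.3)
s=r.read_state();print(inmag(s["eef_pos"]),s["contact_force"],s["time_s"])
r.move_straight(mag(-.06,0,.055),q,speed=.2)
r.move_straight(mag(-.10,0,.16),q,speed=.3)
snap("wrist","w5")
yaw=1.3972
r.reach([.4677-.02,-.2878-.06,.20],quat(yaw)); 
im,d,p=snap("wrist","w6");print(r.read_state()["time_s"])
E
```

```text
False
[-1.32380271e-02  7.32435623e-05] [ 0.59492311 -0.18756001  0.09475025] 15.8333
18.225
```

View pics/w5.png

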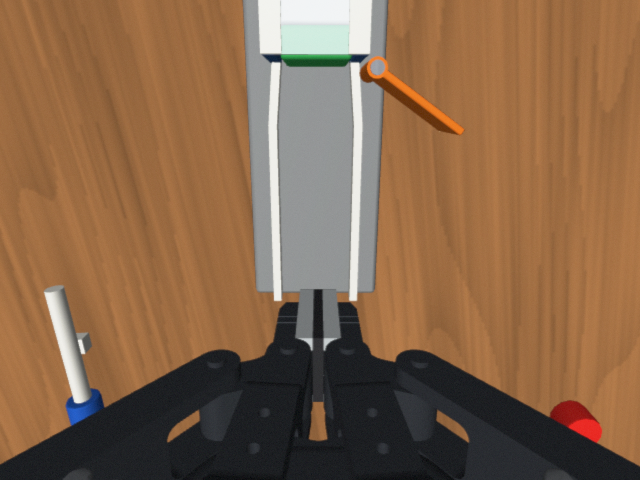

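View pics/w6.png

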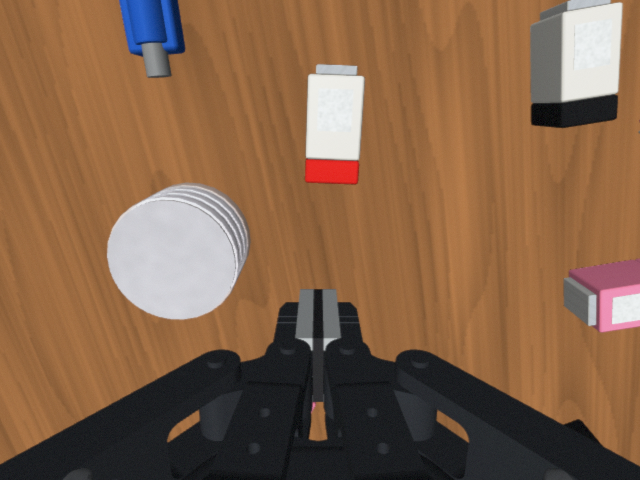

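Green sits flush at the mouth (316,60). Red is at (333,130) in the wrist view, cap at the bottom and nose up, with open space around it.

```bash
python3 - <<'E'
import numpy as np,cv2
im=np.load("pics/w6.npz")["im"][:,:,::-1]
cv2.imwrite("pics/c5.png",cv2.resize(im[60:190,290:380],(450,650)[:2],interpolation=cv2.INTER_CUBIC)[:600])
E
```

```text
(no output)
```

View pics/c5.png

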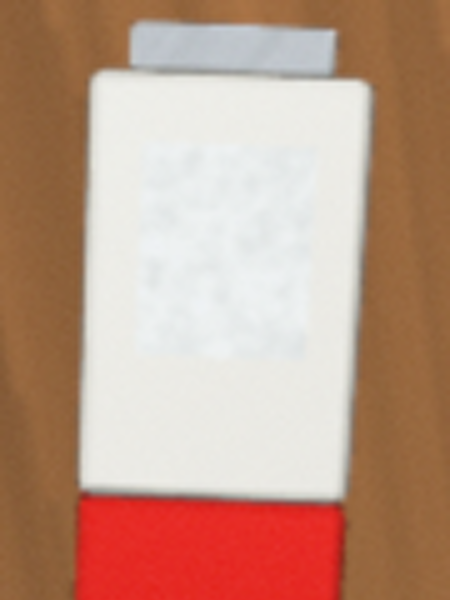

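```bash
python3 - <<'E'
from h import *
p=np.load("pics/w6.npz")["p"]
f=lambda u,v:world("wrist",290+(u+.5)/5-.5,60+(v+.5)/5-.5,z=.042,pose=p)
A,B,C,D=f(79,491),f(343,500),f(92,71),f(373,82)
b=(A+B)/2;n=(C+D)/2;d=n-b;L=np.linalg.norm(d)
c=b+d/L*.0215
yaw=np.arctan2(d[1],d[0]);t=B-A
print("len",L,"w",np.linalg.norm(A-B),np.linalg.norm(C-D),"yaw",yaw,np.arctan2(t[1],t[0])+np.pi/2,np.arctan2(*(D-C)[1::-1])+np.pi/2,"c",c)
yaw=(yaw+np.arctan2(t[1],t[0])+np.pi/2)/2
r.reach([c[0],c[1],.14],quat(yaw))
command_gripper(.060,30)
r.move_straight([c[0],c[1],.038],speed=.12)
command_gripper(.0,30)
s=r.read_state();print(s["grip_width"],s["time_s"],s["eef_pos"],s["contact_force"])
r.move_straight([c[0],c[1],.14],speed=.2)
s=r.read_state();print(s["grip_width"],s["time_s"])
r.reach(mag(-.088,0,.14),quat(YAW))
snap("wrist","w7");print(r.read_state()["time_s"],r.read_state()["grip_width"])
E
```

```text
len 0.05172264988028265 w 0.0348015476037914 0.03498478578939155 yaw 1.3568892222601217 1.3648054320360428 1.3619500759990002 c [ 0.47008235 -0.28576384  0.042     ]
0.035624042561481314 20.6083 [ 0.47044223 -0.28604278  0.03886561] [-0.34949709  0.41526793  7.04962134]
0.035701770049308 21.2667
22.5167 0.03561363152892231
```

View pics/w7.png

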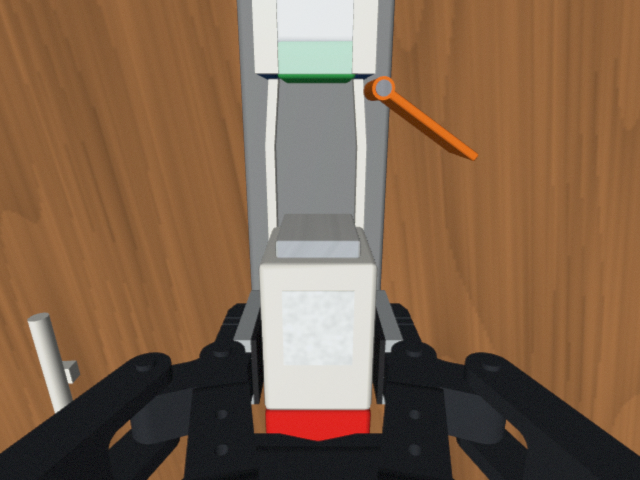

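Red is held straight over the channel, cap to the rear. Lay it in and push.

```bash
python3 - <<'E'
from h import *
q=quat(YAW)
r.move_straight(mag(-.088,0,.07),q,speed=.2)
print(r.move_straight(mag(-.088,0,.053),q,speed=.06,max_force=12))
command_gripper(.050)
r.move_straight(mag(-.088,0,.13),q,speed=.2)
snap("wrist","w8")
r.move_straight(mag(-.162,0,.13),q,speed=.25)
command_gripper(0.)
r.move_straight(mag(-.162,0,.055),q,speed=.2)
print(r.move_straight(mag(-.025,0,.055),q,speed=.07,max_force=20))
s=r.read_state();print(inmag(s["eef_pos"]),s["eef_pos"][2],s["contact_force"],s["time_s"])
print(r.move_straight(mag(-.0125,0,.055),q,speed=.02,max_force=15)); r.hold(.2)
s=r.read_state();print(inmag(s["eef_pos"]),s["eef_pos"][2],s["contact_force"],s["time_s"])
snap("wrist","w9")
E
```

```text
False
False
[-2.50782310e-02  2.26251346e-06] 0.05491200507937144 [-0.77520369 -2.26635417  1.78248172] 27.9417
False
[-0.01349063  0.00011279] 0.05493972475077874 [-1.56883475 -8.72770292  3.25010831] 28.9167
```

View pics/w9.png

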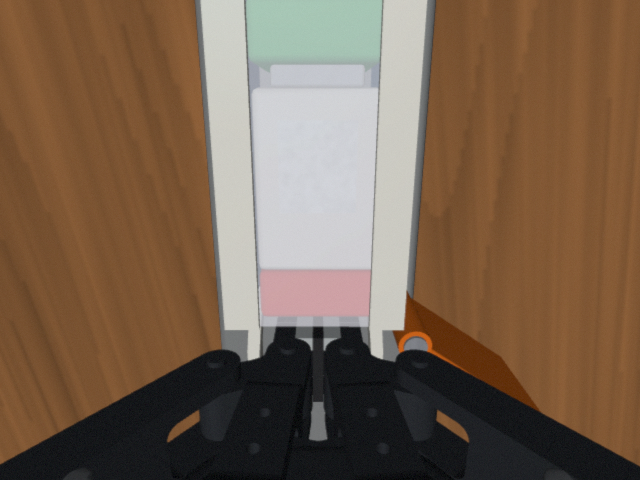

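Red's cap edge is at (315,317), about 2 mm out. At the end of the push the fingers met about 9 N, so the column is bottomed. Now back out and swing the gate from behind its outer face.

```bash
python3 - <<'E'
from h import *
q=quat(YAW)
r.move_straight(mag(-.06,0,.055),q,speed=.15)
r.move_straight(mag(-.09,0,.14),q,speed=.25)
snap("wrist","w10")
hx,hy,rr=.012,.015,.032
def P(g,ex):
    n=np.array([-np.cos(g),-np.sin(g)]);d=np.array([-np.sin(g),np.cos(g)])
    x=np.array([-.006,-.030])+rr*d+n*(.002+hx*abs(n[0])+hy*abs(n[1])+ex)
    return x
g0=2.54
x=P(g0,.012); r.move_straight(mag(*x,.14),q,speed=.2)
print(r.move_straight(mag(*x,.068),q,speed=.15,max_force=10))
for g in np.linspace(g0,.25,10):
    x=P(g,0.); st=r.move_straight(mag(*x,.068),q,speed=.07,max_force=15)
    if st: print("stopped",g,r.read_state()["contact_force"]);break
snap("wrist","w11");snap("top","t11");s=r.read_state();print(inmag(s["eef_pos"]),s["contact_force"],s["time_s"])
E
```

```text
False
[-0.03058003 -0.00310157] [-0.06661465  0.90951791 -0.97947742] 34.4083
```

View pics/w10.png

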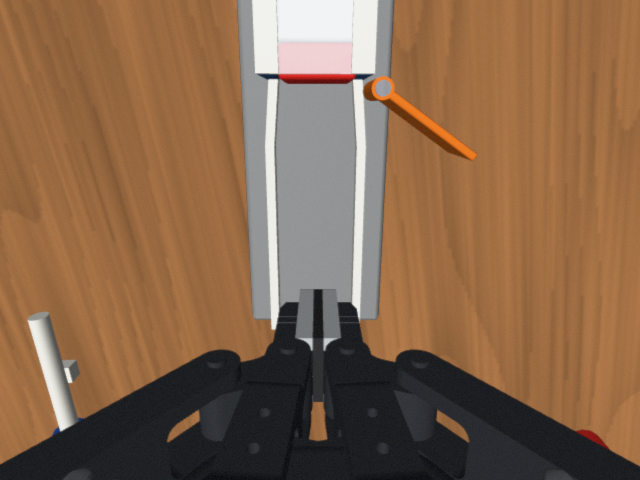

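View pics/w11.png

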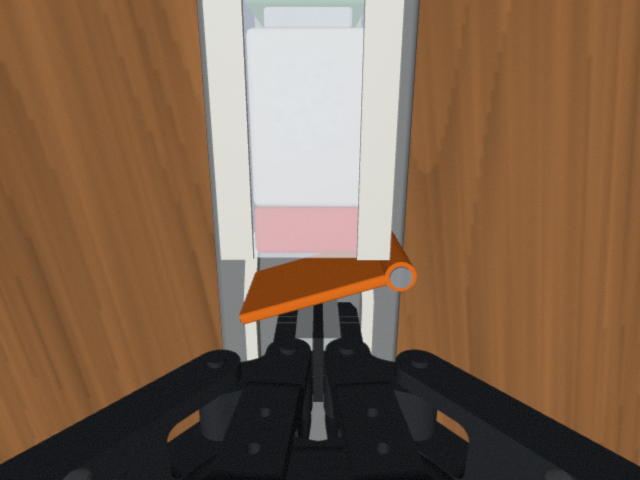

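The gate is almost shut, seen at about 0.25 rad between (245,318) and (400,277). Finish against the stop.

```bash
python3 - <<'E'
from h import *
q=quat(YAW)
print(r.move_straight(mag(-.0175,.004,.068),q,speed=.03,max_force=8)); r.hold(.3)
s=r.read_state();print(inmag(s["eef_pos"]),s["contact_force"],s["time_s"])
snap("wrist","w12")
r.move_straight(mag(-.07,.004,.068),q,speed=.1)
r.move_straight(mag(-.10,.0,.2),q,speed=.2)
snap("wrist","w13");snap("top","t13");snap("side","s13");print(r.read_state()["time_s"])
E
```

```text
True
[-0.01955392  0.00316872] [-0.15691582 -1.53869143  1.36689044] 35.175
36.85
```

View pics/w13.png

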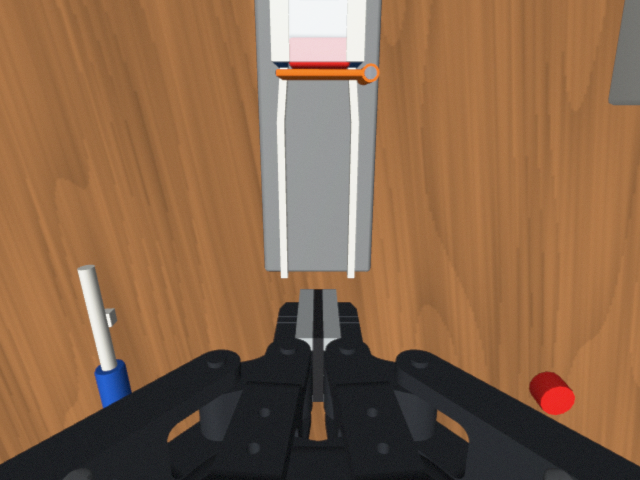

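View pics/w12.png

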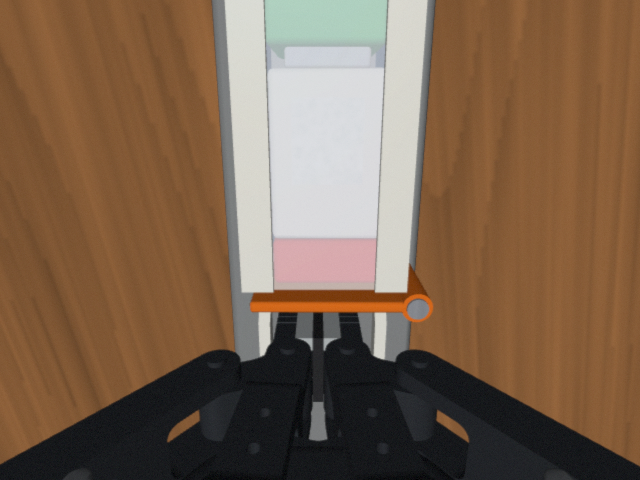

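View pics/t13.png

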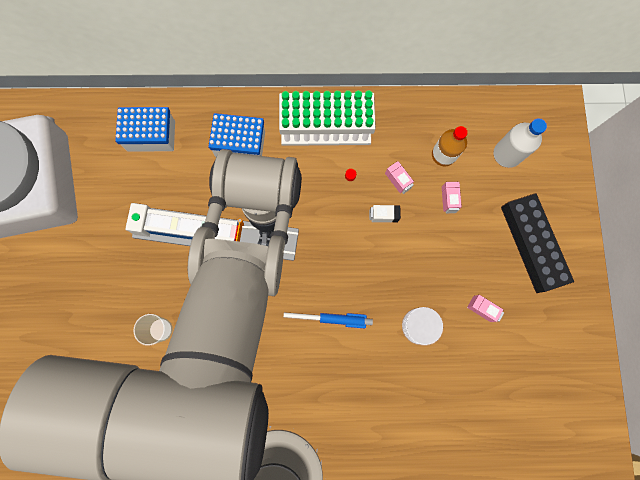

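The gate is square across the mouth, and the bystanders and the black cartridge are where they started. One numeric check before handing in.

```bash
python3 - <<'E'
from h import *
p=np.load("pics/w12.npz")["p"]
f=lambda u,v,z:inmag(world("wrist",u,v,z=z,pose=p)).round(4)
print("red split",f(325,238,.056),"(16 mm in from cap)","green cap",f(325,46,.056))
print("gate tip",f(253,307,.065),"hinge",f(417,308,.066))
im=np.load("pics/t13.npz")["im"][:,:,::-1]
cv2.imwrite("pics/c6.png",cv2.resize(im[190:260,115:275],(800,350),interpolation=cv2.INTER_CUBIC))
E
```

```text
red split [ 0.015  -0.0001] (16 mm in from cap) green cap [0.0725 0.0002]
gate tip [-0.0053  0.023 ] hinge [-0.0051 -0.0292]
```

View pics/c6.png

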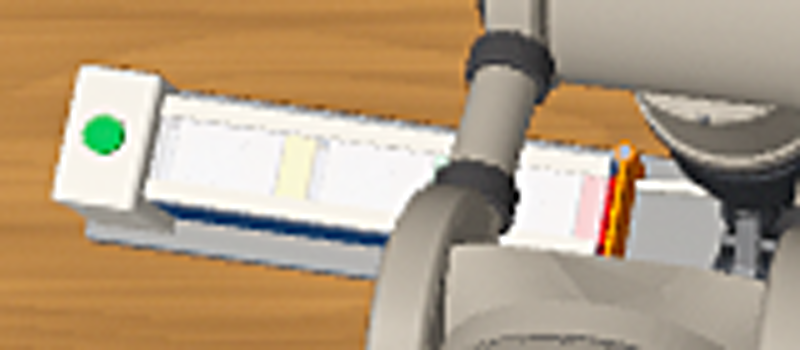

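```bash
python3 -c "
from h import *
r.hold(.3); print(r.read_state()['time_s']); r.finish_job()"
```

```text
37.15
the job is handed in; nothing more can be done
```

The magazine is loaded and the job is handed in at 37 s of the 72 s allowed; the system gives no verdict. I laid the green and then the red cartridge nose first in the channel and pushed each in with the closed fingertips. On the red push the column met the closed end with about 9 N. Then I swung the gate from about 2.54 rad onto its stop and backed the arm away.

What the last checks showed, with calibration good to about 2 mm:
- **Red:** the cap face is about 1 mm outside the mouth, within the 6 mm allowed, and on the axis.
- **Green:** the cap face is about 72.5 mm in, inside the 67 to 79 mm range, and on the axis.
- **Yellow:** it is up against the closed end. I judged this from the picture and did not measure its centre.
- **Gate:** shut, at about 0 rad.
- **Bystanders:** the spent cartridge, pipette, dishes, beaker and screw cap look unmoved in the last top picture, compared by eye.

No check failed or disagreed.

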